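# Find the high side of a bent clock barrel on bench centres

## Task

The brass clock barrel running between the bench centres has a bent arbor. Take the dial gauge by its black knob and slide it in until the barrel presses its plunger about half-way in, then turn the barrel by the handwheel, watching the dial, to find its high side, and leave it standing there against the plunger, at the highest reading, with everything let go. Go gently: never run the plunger hard to the end of its stroke, hold the handwheel lightly without forcing it, and leave the loose things beside the work where they are.

Things in the scene. Friction and masses are not known exactly. Their poses are not given: they have to be found in the camera images.
- stand: Bench centres, grey-green cast iron, bed 335 mm long, fixed. Origin on the bench under the line of centres, which is 110 mm up. Own z up, y along the bed (handwheel and headstock to -y, tailstock to +y), x across; the gauge's rail is on the -x side. Headstock at y -105 to -69 mm, tailstock +95 to +141; their feet are 60 mm wide, their housings round the line of centres 39 mm across.
- barrel_axis (a point): Fixed point on the line of centres at the barrel's middle. The brass barrel is a drum 50 mm in diameter, 45 mm long, with a toothed wheel 66 mm across at its -y end. Its arbor is bent, so the drum runs 1.5 to 2.5 mm off centre: one high side and, opposite, one low side. Where the high side is cannot be read from any pose given here. Axes as the stand's.
- handwheel (a point): Middle of the dark knurled handwheel, on the line of centres at y = -150 mm: 80 mm in diameter, rim 14 mm wide. Turns endlessly either way about its own y (along the centres), carrying the barrel round one to one; takes 1.5 N at the rim; stays where let go. Own z points to the white mark on it, so its orientation tells its turn; the mark's place relative to the high side differs every time.
- spindle: The headstock spindle, which bears the handwheel, driving plate and barrel. Origin on the line of centres above the stand's origin; axes as the point handwheel. The handwheel's -y side is free; on its +y side follow the spindle, 24 mm thick, and 38 mm from the rim the headstock, whose housing stays within 20 mm of the line of centres there.
- gauge_knob (a point): Middle of the upright black knob by which the gauge is slid: a cylinder 20 mm in diameter, 32 mm high (16 mm up and down from this point), on a thin post, 77 mm to the +y side of the dial. Axes parallel to the stand's.
- gauge (a joint): How far the gauge carriage is slid along its rail, in m: 0 fully back, grows as it goes towards the barrel (stand's +x), up to 0.075. It takes about 4 N to slide and stays where it is let go.
- plunger (a joint): How far the gauge's plunger is pressed in, in m: 0 fully out, 0.012 at the end of its stroke. Sprung outwards with about 0.6 N at 0 rising to 2 N at 0.012. The plunger points to the stand's +x at the height of the line of centres and meets the barrel at mid length.
- pointer (a joint): The red hand on the gauge's dial, in rad, turned by the plunger: 0 with the plunger fully out, hand towards the stand's -x; 25 degrees (0.4363 rad) clockwise from above for each mm the plunger is pressed in. The dial is 60 mm in diameter and faces up, with 13 marks, one a mm, the long ones at 0, 6 and 12 mm.
- plunger_tip (a point): Foremost point of the plunger's ball tip (6 mm ball, dark red). Axes parallel to the stand's.
- oil_bottle_mid (a point): Loose amber oil bottle, 32 mm in diameter, 60 mm high; this point is half-way up. Leave it alone.
- weight_pulley_mid (a point): Loose brass weight pulley lying flat, 45 mm in diameter, 12 mm thick; this point is its middle. Leave it alone.
- screwdriver_mid (a point): Loose screwdriver lying on the bench, 160 mm long, 26 mm thick at its wooden handle; this point is half-way along. Leave it alone.

How it is judged:
By the outcome, as a careful person would: the job done as asked, in the order asked, and still so for the second after the job is handed in, with the robot touching nothing.
It also fails if it takes over 72 s, if anything falls off the work surface, if the arm or the gripper's body presses on something with over 40 N, if the wrist force passes 120 N, or if a joint passes its speed limit or range.

## Robot

A 6-joint arm with a two-finger parallel gripper is mounted at the origin on the work surface. World frame = base frame: x ahead of the robot, y to its left, z up, the work surface at z = 0. Lengths are in m, angles in rad, forces in N, time in s.
With the tool pointing down it reaches from about 0.3 to 0.775 m from the base axis. Payload 14.6 kg.
Tool frame: the origin (TCP) lies at the very end of the fingers, on their centre line; the grasp point (between the pads) lies 19 mm behind it; z points along the fingers, y is the direction in which the jaws open and shut (so a half turn about z gives the same grasp; the last joint's range is limited). The gripper opens to 94 mm and grips with 3 to 60 N. Pads are 16 mm wide; open, the fingers measure 119 mm over their backs; the gripper's body (75 mm by 177 mm) begins 78 mm behind the grasp point.
Start: joints at [-1.179, 0.3, 1.521, -0, 1.321, -0.067], TCP at [0.244, -0.493, 0.205] pointing down, gripper open.
Joint ranges: [-3.03, 3.03], [-0.79, 2.21], [0.23, 2.52], [-1.04, 4.18], [0, 3.07], [-2.55, 2.55]. Speed limits (rad/s): [2.22, 2.22, 2.57, 3.14, 3.14, 3.14].

## Interface

Orientations are given as [roll, pitch, yaw] about the fixed x, y, z axes, in that order (R = Rz(yaw) Ry(pitch) Rx(roll)).
In Python, from station import ctrl, eyes gives the robot as it stands.
- The arm moves only by the tool jog_arm, never from a script. Its argument "moves" is a list of rows, each a list of 3 entries, a list of its own where there are three numbers: the shift along the world's x, y, z in mm, then the turn, a rotation vector about the world's x, y, z in units of 5 degrees (1.0 is 5 degrees), then the finger opening in mm, from 0 to 94. In form: [[[tx, ty, tz], [wx, wy, wz], jaw], ...]. A call has 1 to 5 rows; each row is the pose to reach, as a shift and turn from the pose commanded when the call began; what a row does not reach only later rows make up. A row lasts 1/12 s, in which the tool goes at most 41.7 mm and 7.16 degrees, less where a joint would pass 70% of its speed; a pose out of reach is approached as far as the arm can. A call with a gripper value outside its range is refused whole. The fingers move at their own pace and stop on an object; "squeeze" is the grip in N (left out, the last holds). Time passes only in rows, so rows that repeat a pose let the fingers close. It gives the time, the measured TCP pose, the force and the opening at its end, in the units of the state.
- ctrl.get_obs(): the state, without advancing time (a new reading comes with each control period).
- eyes.camera(name): name is "scene" or "top"; returns a dict with "frame" (400x640x3 uint8, red, green, blue), "vertical_fov" (degrees; the focal length in pixels is half the picture's height over the tangent of half this angle, whatever the lens; pixels are square), "cx", "cy" (the principal point, pixels), "eye" and "attitude" of the camera in the world. Camera axes: x right, y down, z forward; pixel columns grow to the right and rows downward; lengths in m; the calibration is good to about 2 mm. A picture is of the moment at which its call begins. There is no depth.
- ctrl.hand_in(): hands the job in, once; it reports no verdict.
The state is a dict: "time_s": time; "qpos": joint angles; "joint_vel": joint speeds; "tau": joint torques, N m; "ee_pos": TCP position; "eef_rot": TCP orientation; "force": force on the tool from outside, world axes, zero at the start; "moment": the same for the moment, N m; "grip_width": finger opening in m.
Only numpy, scipy, OpenCV 4.12 (cv2) and the standard library are available. Lean on these libraries where they do the work, as an engineer would, in place of code of your own. Each camera call takes 0.05 s, during which the arm holds its last target.

## Working session

There is one attempt and no reset: what is moved stays moved. The work goes in short steps, Python scripts to look and compute and a tool call to move; the robot and the scene stay as the last step left them, time stands still between calls to the robot, and variables do not carry over. Pictures are saved under pics/ and viewed, and the job is handed in when it is done.

Besides the shell and the picture viewer there is one more tool, called after "Request:" by a JSON object that holds its "method" and its "body", one argument or row to a line. jog_arm: Moves the arm, as the interface text tells. Its arguments: {"type":"object","properties":{"moves":{"type":"array","items":{"type":"array"}},"squeeze":{"type":"number"}},"required":["moves"]}

```bash
ls; mkdir -p pics; cat > h.py <<'E'
from station import ctrl, eyes
import cv2, numpy as np
def snap(name,out,crop=None,scale=1):
    c=eyes.camera(name); f=np.asarray(c['frame'])[:,:,::-1]
    np.savez('pics/'+out+'.npz',**{k:np.asarray(v) for k,v in c.items()})
    if crop: f=f[crop[1]:crop[3],crop[0]:crop[2]]
    if scale!=1: f=cv2.resize(f,None,fx=scale,fy=scale,interpolation=cv2.INTER_CUBIC)
    cv2.imwrite('pics/'+out+'.png',f); return c
E
python3 - <<'E'
from h import *
for n in('scene','top'):
    c=snap(n,n+'0'); print(n,{k:v for k,v in c.items() if k!='frame'})
print(ctrl.get_obs())
E
```

```text
pics
scene {'vertical_fov': 57.925115546935025, 'cx': 322.0494331659443, 'cy': 204.64199474294048, 'eye': array([ 0.8666206 , -0.26553653,  0.64264034]), 'attitude': array([-2.4410147 , -0.00809792,  0.64309306])}
top {'vertical_fov': 47.43750196324829, 'cx': 318.6992325959428, 'cy': 197.77179821327496, 'eye': array([0.45513324, 0.09148858, 1.08188698]), 'attitude': array([-3.01197771e+00, -1.30633283e-03, -1.56721856e+00])}
{'time_s': 0.1, 'qpos': array([-1.17859688e+00,  3.00420546e-01,  1.52148025e+00,  1.78898650e-05,
        1.32073193e+00, -6.66196701e-02]), 'joint_vel': array([ 0.00188182, -0.00212233, -0.00474193, -0.00015597,  0.00099938,
       -0.00134708]), 'tau': array([ 1.07043561e-03, -5.32642722e+01, -3.53285050e+01,  7.09787384e-02,
        2.35055108e-02, -4.62749676e-05]), 'ee_pos': array([ 0.24349376, -0.49290948,  0.20495672]), 'eef_rot': array([-3.14055603e+00, -8.65289533e-05,  4.58814638e-01]), 'force': array([ 0.03672008, -0.53802026, -0.526214  ]), 'moment': array([-0.01669597, -0.00752108, -0.05160467]), 'grip_width': 0.09378158005653195}
```

View pics/scene0.png

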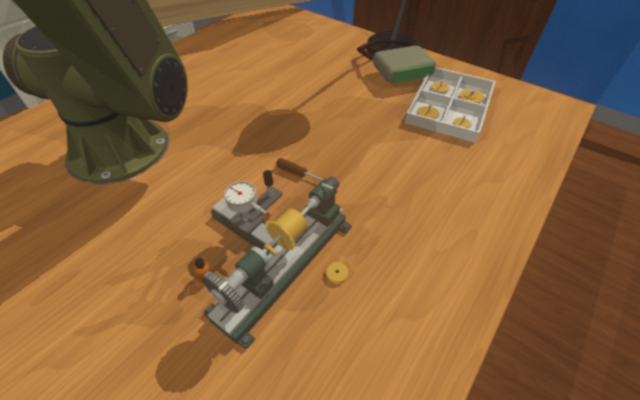

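View pics/top0.png

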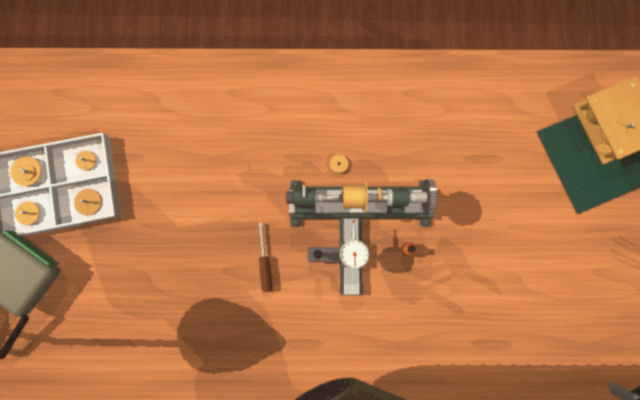

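The scene view shows the bench centres in the middle of the picture, with the handwheel at about (222,290), the barrel at (287,228) and the knob at (268,178). In the top view the stand is almost aligned with the world, with the handwheel at (431,197), the barrel at (355,196), the dial at (354,254) and the knob at (318,254). I'll zoom in and work out the pose.

```bash
python3 - <<'E'
import cv2
a=cv2.imread('pics/top0.png')[140:305,250:450]; cv2.imwrite('pics/top0z.png',cv2.resize(a,None,fx=3.6,fy=3.6,interpolation=cv2.INTER_CUBIC))
a=cv2.imread('pics/scene0.png')[150:350,180:370]; cv2.imwrite('pics/scene0z.png',cv2.resize(a,None,fx=3,fy=3,interpolation=cv2.INTER_CUBIC))
E
```

```text
(no output)
```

View pics/top0z.png

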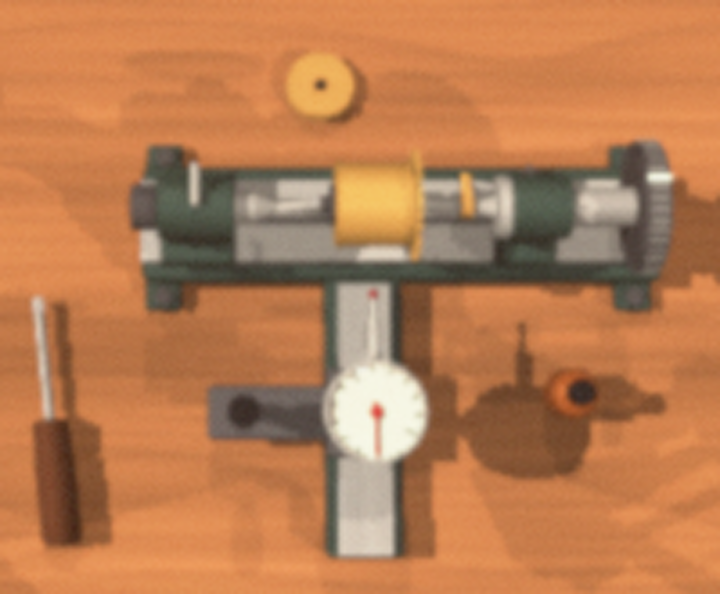

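View pics/scene0z.png

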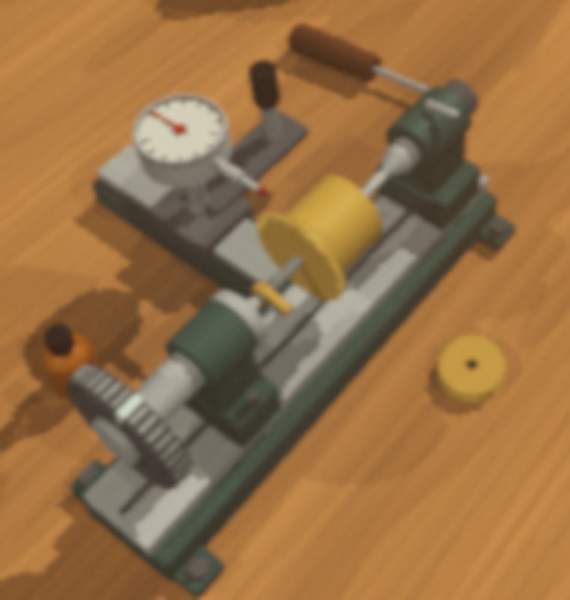

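```bash
cat >> h.py <<'E'
from scipy.spatial.transform import Rotation as Ro
def cam(n):
    c=np.load('pics/'+n+'0.npz'); f=200/np.tan(np.radians(c['vertical_fov']/2))
    return c['eye'],Ro.from_euler('xyz',c['attitude']).as_matrix(),f,c['cx'],c['cy']
def ray(n,u,v):
    e,R,f,cx,cy=cam(n); d=R@np.array([(u-cx)/f,(v-cy)/f,1]); return e,d/np.linalg.norm(d)
def proj(n,p):
    e,R,f,cx,cy=cam(n); q=R.T@(np.asarray(p)-e); return np.array([cx+f*q[0]/q[2],cy+f*q[1]/q[2]])
def onz(n,u,v,z):
    e,d=ray(n,u,v); return e+d*(z-e[2])/d[2]
def tri(a,b):
    e1,d1=ray('scene',*a); e2,d2=ray('top',*b)
    s=np.linalg.lstsq(np.c_[d1,-d2],e2-e1,rcond=None)[0]
    p,q=e1+s[0]*d1,e2+s[1]*d2; return (p+q)/2, np.linalg.norm(p-q)
S=lambda u,v:(180+u/3,150+v/3)
T=lambda u,v:(250+u/3.6,140+v/3.6)
E
python3 - <<'E'
from h import *
np.set_printoptions(precision=4,suppress=True)
for n,a,b in [('knobtop',S(263,68),T(244,411)),('tip',S(265,190),T(374,294)),('dialc',S(179,129),T(377,411)),('mark',S(130,405),T(658,177)),('pulley',S(472,364),T(320,85)),('oilcap',S(59,335),T(583,391)),('drumend+y top',S(340,180),T(334,166))]:
    print(n,*tri(a,b))
# stand fit from base corners: bed at top view
for u,v in [(330,555),(402,555)]: print(onz('top',*T(u,v),0.03))
print('drv mid', onz('top',*T(334,205),.11), onz('top',*T(410,205),.11))
print('wheel', onz('top',*T(640,210),.11), onz('top',*T(668,210),.11))
E
```

```text
knobtop [0.462  0.093  0.1156] 0.0022371573463481624
tip [0.5317 0.0166 0.1101] 0.0036079288989427677
dialc [0.4618 0.0153 0.1218] 0.0010272437247268993
mark [ 0.5959 -0.1458  0.1476] 0.00046045812263210853
pulley [0.6782 0.0432 0.0109] 0.002027084265414017
oilcap [ 0.4753 -0.1177  0.0569] 0.0019544560510055585
drumend+y top [0.5947 0.0345 0.1523] 0.01782669156606918
[0.372  0.0377 0.03  ]
[ 0.3721 -0.0076  0.03  ]
drv mid [0.5838 0.0388 0.11  ] [ 0.584  -0.0067  0.11  ]
wheel [ 0.5815 -0.1442  0.11  ] [ 0.5815 -0.161   0.11  ]
```

Request:
{"method": "jog_arm", "body": {
  "moves": [
    [[14,38,0],[0,0,0.8],40],
    [[28,75,0],[0,0,1.6],40],
    [[42,112,0],[0,0,2.4],40],
    [[55,150,0],[0,0,3.2],40],
    [[70,188,0],[0,0,4],40]
  ]
}}

```text
time_s: 0.52
ee_pos: [0.3135, -0.3033, 0.2052]
eef_rot: [-3.141, -0.0, 0.811]
force: [0.7, -1.4, 0.4]
grip_width: 0.0637
```

Request:
{"method": "jog_arm", "body": {
  "moves": [
    [[14,38,0],[0,0,0.9],40],
    [[28,75,0],[0,0,1.8],40],
    [[42,112,0],[0,0,2.7],40],
    [[55,150,0],[0,0,3.6],40],
    [[70,188,0],[0,0,4.5],40]
  ]
}}

```text
time_s: 0.93
ee_pos: [0.3835, -0.1152, 0.2055]
eef_rot: [3.141, 0.0, 1.204]
force: [-0.1, -0.6, 0.3]
grip_width: 0.04
```

Request:
{"method": "jog_arm", "body": {
  "moves": [
    [[16,40,0],[0,0,0.9],40],
    [[32,80,0],[0,0,1.8],40],
    [[48,120,0],[0,0,2.7],40],
    [[64,160,0],[0,0,3.6],40],
    [[78,205,0],[0,0,4.24],40]
  ]
}}

```text
time_s: 1.35
ee_pos: [0.4585, 0.0795, 0.2053]
eef_rot: [-3.142, 0.0, 1.575]
force: [1.6, 0.2, -0.8]
grip_width: 0.0399
```

Request:
{"method": "jog_arm", "body": {
  "moves": [
    [[0,5,-30],[0,0,0],40],
    [[0,5,-60],[0,0,0],40],
    [[0,5,-75],[0,0,0],40],
    [[0,5,-80],[0,0,0],40],
    [[0,5,-80],[0,0,0],40]
  ]
}}

```text
time_s: 1.77
ee_pos: [0.4577, 0.0822, 0.1246]
eef_rot: [-3.139, 0.0, 1.571]
force: [-0.7, -0.8, -0.2]
grip_width: 0.0401
```

```bash
python3 - <<'E'
from h import *
o=ctrl.get_obs(); print(o['ee_pos'],o['qpos'])
snap('scene','s1',(180,60,380,260),3); snap('top','t1',(270,160,420,300),4)
E
```

```text
[0.4576709  0.08224243 0.1246037 ] [9.90061750e-02 2.02245753e-01 1.84482955e+00 5.91070787e-06
 1.09671548e+00 9.92996746e-02]
```

View pics/s1.png

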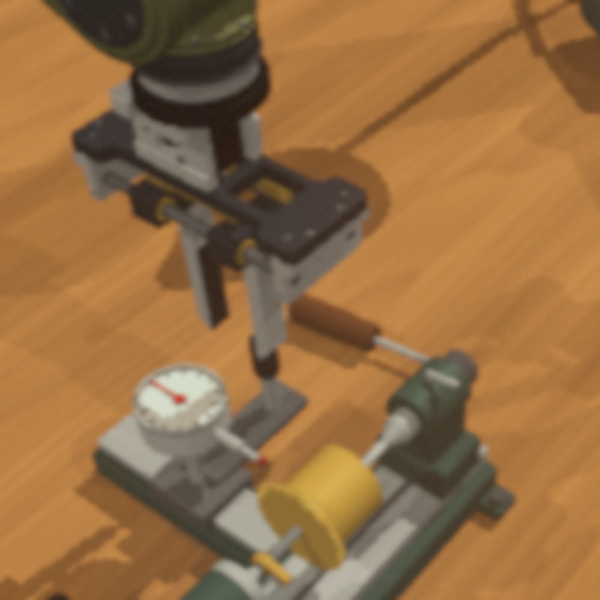

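View pics/t1.png

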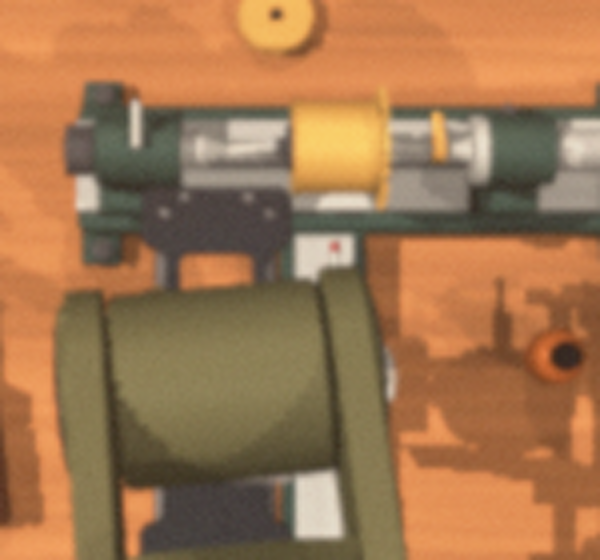

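Request:
{"method": "jog_arm", "body": {
  "moves": [
    [[4,11,0],[0,0,0],40],
    [[4,11,0],[0,0,0],40],
    [[4,11,-15],[0,0,0],40],
    [[4,11,-30],[0,0,0],40],
    [[4,11,-41],[0,0,0],40]
  ]
}}

```text
time_s: 2.28
ee_pos: [0.4624, 0.0936, 0.0842]
eef_rot: [3.141, -0.0, 1.571]
force: [-0.9, -0.3, -0.6]
grip_width: 0.0397
```

Request:
{"method": "jog_arm", "body": {
  "moves": [
    [[0,0,0],[0,0,0],15],
    [[0,0,0],[0,0,0],15],
    [[0,0,0],[0,0,0],15],
    [[0,0,0],[0,0,0],15],
    [[0,0,0],[0,0,0],15]
  ],
  "squeeze": 8
}}

```text
time_s: 2.7
ee_pos: [0.4627, 0.0935, 0.0854]
eef_rot: [3.14, -0.0, 1.57]
force: [-0.2, 0.7, 5.3]
grip_width: 0.0201
```

```bash
python3 - <<'E'
from h import *
o=ctrl.get_obs(); print(o['ee_pos'],o['force'],o['grip_width'])
snap('scene','s2',(180,100,380,260),3)
E
```

```text
[0.46272241 0.09346211 0.08543334] [-0.22614339  0.67014647  5.31971099] 0.020057002666860523
```

View pics/s2.png

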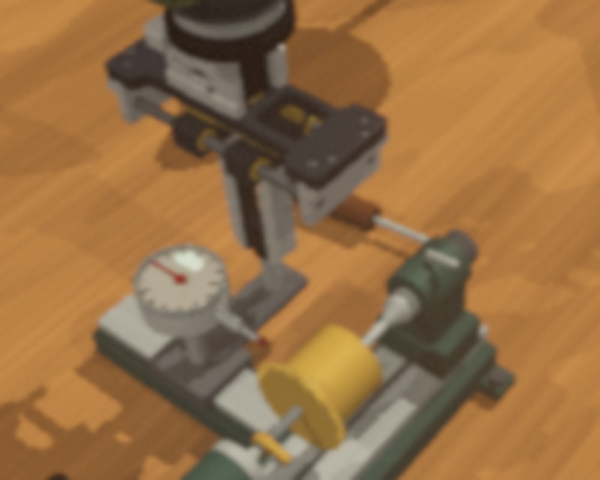

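Request:
{"method": "jog_arm", "body": {
  "moves": [
    [[3,0,1],[0,0,0],15],
    [[8,0,1],[0,0,0],15],
    [[13,0,1],[0,0,0],15],
    [[18,0,1],[0,0,0],15],
    [[21,0,1],[0,0,0],15]
  ]
}}

```text
time_s: 3.17
ee_pos: [0.4832, 0.0935, 0.0855]
eef_rot: [-3.141, -0.0, 1.571]
force: [-4.5, 3.1, 2.3]
grip_width: 0.02
```

```bash
python3 - <<'E'
from h import *
o=ctrl.get_obs(); print(o['ee_pos'],o['force'],o['grip_width'])
snap('scene','s3',(200,150,320,270),5)
E
```

```text
[0.48322742 0.09350044 0.08546407] [-4.4551836   3.11308808  2.34605262] 0.020029722377971942
```

View pics/s3.png

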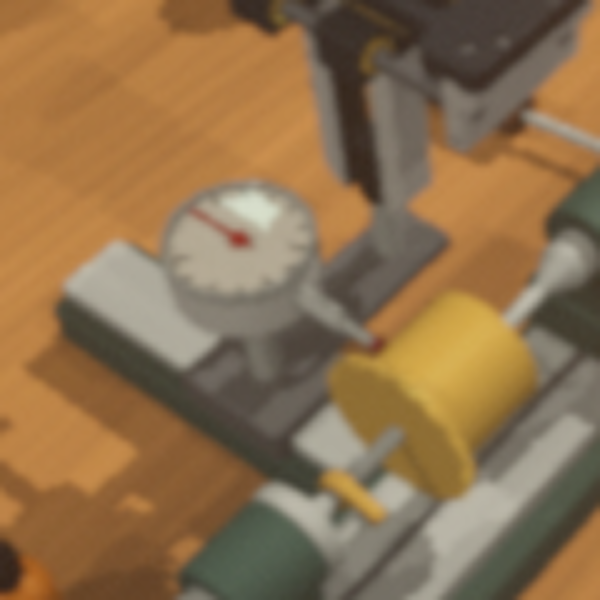

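```bash
cat >> h.py <<'E'
DZ=.1218
def dial(img,n,slide,verbose=False):
    """img RGB; project red pixels on the dial plane; return plunger mm"""
    c=np.array([.4618+slide,.0153])
    u0,v0=proj(n,[c[0],c[1],DZ]); r=17
    x0,y0=int(u0)-r,int(v0)-r
    k=6
    p=img[y0:y0+2*r+1,x0:x0+2*r+1].astype(np.float32)
    p=cv2.resize(p,None,fx=k,fy=k,interpolation=cv2.INTER_CUBIC)
    red=p[...,0]-(p[...,1]+p[...,2])/2
    H,W=red.shape; vv,uu=np.mgrid[:H,:W]
    U=x0+(uu+.5)/k-.5; V=y0+(vv+.5)/k-.5
    e,R,f,cx,cy=cam(n)
    d=np.stack([(U-cx)/f,(V-cy)/f,np.ones_like(U)],-1)@R.T
    P=e+d*((DZ-e[2])/d[...,2])[...,None]
    X=P[...,0]-c[0];Y=P[...,1]-c[1]; rr=np.hypot(X,Y)
    w=np.clip(red-35,0,None)*(rr<.027)
    # hub: refine centre = strongest blob
    pts=w>0
    hubw=np.where((rr<.012),np.clip(red-0.6*red[rr<.012].max(),0,None),0)
    hx,hy=(hubw*X).sum()/hubw.sum(),(hubw*Y).sum()/hubw.sum()
    out=[]
    th=np.radians(np.arange(-40,345,1.0))
    # score: mean redness along a radial line from hub centre, r 6..20mm
    sc=[]
    for cxy in((hx,hy),(0,0)):
        s=[]
        for t in th:
            # 0 -> -x ; clockwise from above: -x -> +y -> +x
            q=np.array([cxy[0]-np.cos(t)*np.linspace(.006,.02,15),cxy[1]+np.sin(t)*np.linspace(.006,.02,15)]).T
            uv=np.array([proj(n,[c[0]+a,c[1]+b,DZ]) for a,b in q])
            im=cv2.remap(red,((uv[:,0]-x0+.5)*k-.5).astype(np.float32),((uv[:,1]-y0+.5)*k-.5).astype(np.float32),cv2.INTER_LINEAR)
            s.append(im.mean())
        s=np.array(s); m=s.argmax(); ww=np.clip(s-.6*s.max(),0,None)*(abs(np.arange(len(s))-m)<25)
        out.append(np.degrees((ww*th).sum()/ww.sum())/25)
    return out,(hx*1e3,hy*1e3)
def full(n): return np.asarray(eyes.camera(n)['frame'])
E
python3 - <<'E'
from h import *
for f,n,s in[('scene0','scene',0),('top0','top',0),('s2','scene',0),('s3','scene',.0205)]:
    print(f,dial(np.load('pics/'+f+'.npz')['frame'],n,s))
E
```

```text
scene0 ([np.float64(0.01625991104893125), np.float64(0.16981281345804133)], (np.float64(-1.4544726229467886), np.float64(0.8156157018846626)))
top0 ([np.float64(-0.02444421271643496), np.float64(0.056831015650658866)], (np.float64(0.14780559027998508), np.float64(0.48889469297766225)))
s2 ([np.float64(-0.00012907353260809042), np.float64(0.2147080920759446)], (np.float64(-1.1416431079207958), np.float64(1.080979712132178)))
s3 ([np.float64(-0.01921269276385526), np.float64(0.22586946858062087)], (np.float64(-0.8397478384499565), np.float64(1.2544636053575557)))
```

Request:
{"method": "jog_arm", "body": {
  "moves": [
    [[2,0,0],[0,0,0],15],
    [[4,0,0],[0,0,0],15],
    [[6,0,0],[0,0,0],15],
    [[8,0,0],[0,0,0],15],
    [[8,0,0],[0,0,0],15]
  ]
}}

```text
time_s: 3.63
ee_pos: [0.4912, 0.0935, 0.0855]
eef_rot: [-3.141, -0.0, 1.571]
force: [-2.7, 3.4, -0.4]
grip_width: 0.0195
```

```bash
python3 - <<'E'
from h import *
o=ctrl.get_obs(); print(o['ee_pos'],o['force'],o['grip_width'])
s=o['ee_pos'][0]-.4627
print(s,dial(full('scene'),'scene',s))
E
```

```text
[0.49118464 0.09351781 0.08549456] [-2.73953003  3.39973892 -0.41550599] 0.019488628536025412
0.028484636082088677 ([np.float64(2.647300277251505), np.float64(2.6105801960153694)], (np.float64(-0.9000870445438202), np.float64(1.5615170244569418)))
```

Request:
{"method": "jog_arm", "body": {
  "moves": [
    [[1,0,0],[0,0,0],15],
    [[2,0,0],[0,0,0],15],
    [[3,0,0],[0,0,0],15],
    [[3.3,0,0],[0,0,0],15],
    [[3.3,0,0],[0,0,0],15]
  ]
}}

```text
time_s: 4.1
ee_pos: [0.4942, 0.0935, 0.0855]
eef_rot: [-3.141, -0.0, 1.571]
force: [-3.0, 4.5, 0.9]
grip_width: 0.0199
```

```bash
python3 - <<'E'
from h import *
o=ctrl.get_obs(); print(o['ee_pos'],o['force'],o['grip_width'])
s=o['ee_pos'][0]-.4627
print(s,dial(full('scene'),'scene',s))
E
```

```text
[0.494202   0.0935143  0.08549115] [-2.9873675   4.47402802  0.90693934] 0.01986395226115639
0.031501997636886436 ([np.float64(5.609276646477071), np.float64(5.326848781750811)], (np.float64(-0.702651781183451), np.float64(1.405563547884607)))
```

Request:
{"method": "jog_arm", "body": {
  "moves": [
    [[0,0,0],[0,0,0],40],
    [[0,0,0],[0,0,0],40],
    [[0,0,0],[0,0,0],40],
    [[0,0,20],[0,0,0],40],
    [[0,0,55],[0,0,0],40]
  ]
}}

```text
time_s: 4.57
ee_pos: [0.4929, 0.0929, 0.1383]
eef_rot: [-3.136, 0.001, 1.57]
force: [1.4, -0.2, -0.9]
grip_width: 0.0398
```

Request:
{"method": "jog_arm", "body": {
  "moves": [
    [[0,0,40],[0,0,0],60],
    [[0,0,80],[0,0,0],80],
    [[0,-35,110],[0,0,0],92],
    [[5,-75,120],[0,0,0],92],
    [[10,-115,120],[0,0,0],92]
  ]
}}

```text
time_s: 4.98
ee_pos: [0.505, -0.0204, 0.264]
eef_rot: [3.136, 0.001, 1.573]
force: [1.3, 0.1, -0.7]
grip_width: 0.07
```

```bash
python3 - <<'E'
from h import *
o=ctrl.get_obs(); print(o['ee_pos'],o['qpos'],o['grip_width'])
c=snap('scene','s4'); f=c['frame']
print(dial(f,'scene',.0315))
c=snap('top','t4')
E
```

```text
[ 0.50497106 -0.02041951  0.26397368] [-1.12761584e-01  1.55440495e-01  1.56161646e+00 -2.58260087e-04
  1.41852093e+00 -1.14534874e-01] 0.0700199744972678
([np.float64(5.625464985006687), np.float64(5.370339271817337)], (np.float64(-0.7479894764861911), np.float64(1.2512495297766182)))
```

View pics/s4.png

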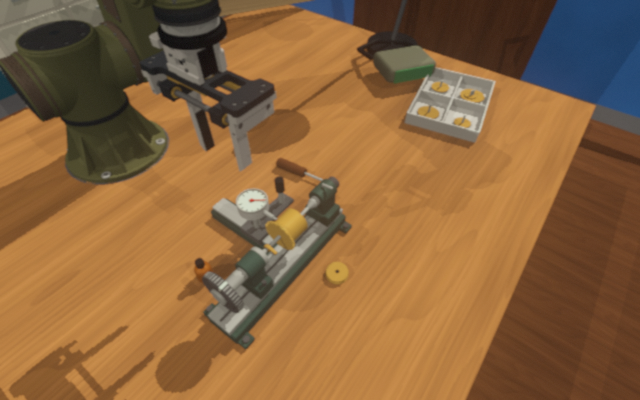

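Request:
{"method": "jog_arm", "body": {
  "moves": [
    [[10,-30,0],[1,0,0],92],
    [[20,-60,0],[2.2,0,0],92],
    [[30,-95,0],[3.5,0,0],92],
    [[40,-130,0],[4.8,0,0],92],
    [[50,-165,0],[6.2,0,0],92]
  ]
}}

```text
time_s: 5.5
ee_pos: [0.5545, -0.1859, 0.2614]
eef_rot: [3.138, -0.545, 1.573]
force: [1.5, 0.5, 0.8]
grip_width: 0.0917
```

Request:
{"method": "jog_arm", "body": {
  "moves": [
    [[5,-25,0],[1.3,0,0],92],
    [[10,-50,0],[2.6,0,0],92],
    [[15,-75,0],[3.9,0,0],92],
    [[20,-100,0],[5.2,0,0],92],
    [[26,-115,0],[6.5,0,0],92]
  ]
}}

```text
time_s: 5.92
ee_pos: [0.5795, -0.3019, 0.2599]
eef_rot: [-3.141, -1.113, 1.569]
force: [0.4, 0.2, 1.3]
grip_width: 0.0917
```

```bash
python3 - <<'E'
from h import *
o=ctrl.get_obs(); print(o['ee_pos'],o['eef_rot'],o['qpos'],o['grip_width'])
E
```

```text
[ 0.57947122 -0.30190162  0.25986616] [-3.14097877 -1.11288848  1.56924299] [-0.80066637  0.97805444  0.6775689   0.90101159  2.21875379 -0.51356034] 0.09167782403032683
```

Request:
{"method": "jog_arm", "body": {
  "moves": [
    [[0,0,-10],[1.3,0,0],92],
    [[0,5,-30],[2.6,0,0],92],
    [[0,15,-50],[3.9,0,0],92],
    [[0,25,-70],[5.24,0,0],92],
    [[0,30,-90],[5.24,0,0],92]
  ]
}}

```text
time_s: 6.33
ee_pos: [0.5796, -0.2676, 0.1651]
eef_rot: [-0.769, -1.559, -0.802]
force: [0.5, 0.8, -1.8]
grip_width: 0.0921
```

```bash
python3 - <<'E'
from h import *
o=ctrl.get_obs(); print(o['ee_pos'],o['eef_rot'],Ro.from_euler('xyz',o['eef_rot']).as_matrix(),o['qpos'],o['grip_width'])
c=snap('scene','s5'); f=c['frame']
print(dial(f,'scene',.0315))
c=snap('top','t5')
E
```

```text
[ 0.57961366 -0.26759443  0.16507332] [-0.76909136 -1.55915073 -0.80186704] [[ 8.09776830e-03  9.99967193e-01  1.95953114e-04]
 [-8.36898168e-03 -1.28180380e-04  9.99964971e-01]
 [ 9.99932191e-01 -8.09912457e-03  8.36766915e-03]] [-0.79472154  1.19606089  0.77909016  1.19920636  2.29062877 -0.53397264] 0.09205683812043301
([np.float64(5.613050686759911), np.float64(5.335990151161388)], (np.float64(-0.7887313629134081), np.float64(1.3072836473983827)))
```

View pics/s5.png

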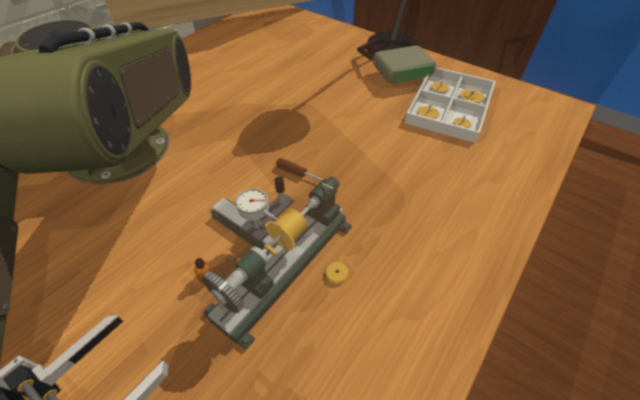

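View pics/t5.png

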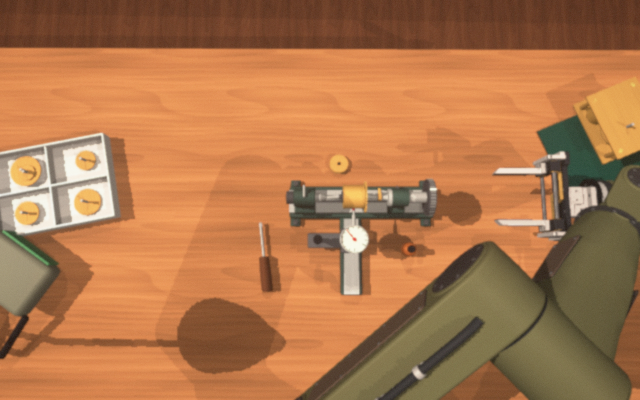

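Request:
{"method": "jog_arm", "body": {
  "moves": [
    [[3,0,-20],[0,0,0],94],
    [[3,0,-40],[0,0,0],94],
    [[3,5,-50],[0,0,0],94],
    [[3,10,-50],[0,0,0],94],
    [[3,10,-50],[0,0,0],94]
  ]
}}

```text
time_s: 6.85
ee_pos: [0.5836, -0.2586, 0.1216]
eef_rot: [3.078, -1.565, 1.635]
force: [0.5, -0.3, 0.4]
grip_width: 0.0939
```

```bash
python3 - <<'E'
from h import *
o=ctrl.get_obs(); print(o['ee_pos'],o['eef_rot'],o['qpos'],o['grip_width'],o['force'])
print(Ro.from_euler('xyz',o['eef_rot']).as_matrix())
E
```

```text
[ 0.58355752 -0.258564    0.12162657] [ 3.07821469 -1.56456093  1.63503109] [-0.78285095  1.24861532  0.77407995  1.15369226  2.25534107 -0.60538558] 0.09393297812050892 [ 0.50332391 -0.31081778  0.39926179]
[[-4.00251070e-04  9.99999554e-01 -8.55545308e-04]
 [ 6.22249443e-03  8.58019373e-04  9.99980272e-01]
 [ 9.99980560e-01  3.94919548e-04 -6.22283507e-03]]
```

Request:
{"method": "jog_arm", "body": {
  "moves": [
    [[-1,0,-11.5],[0,0,0],94],
    [[-1,0,-11.5],[0,0,0],94],
    [[-1,20,-11.5],[0,0,0],94],
    [[-1,50,-11.5],[0,0,0],94],
    [[-1,60,-11.5],[0,0,0],94]
  ]
}}

```text
time_s: 7.27
ee_pos: [0.5822, -0.1969, 0.1091]
eef_rot: [-3.019, -1.566, 1.449]
force: [0.4, 0.8, -0.9]
grip_width: 0.0939
```

```bash
python3 - <<'E'
from h import *
o=ctrl.get_obs(); print(o['ee_pos'],o['qpos'],o['grip_width'],o['force'])
snap('scene','s6',(100,200,340,400),3);snap('top','t6',(380,140,580,260),4)
E
```

```text
[ 0.58217243 -0.19686244  0.10906854] [-0.72530745  1.17212661  0.96720914  1.11973107  2.1615917  -0.70927783] 0.09389323914260062 [ 0.4064636   0.78591857 -0.93203017]
```

View pics/s6.png

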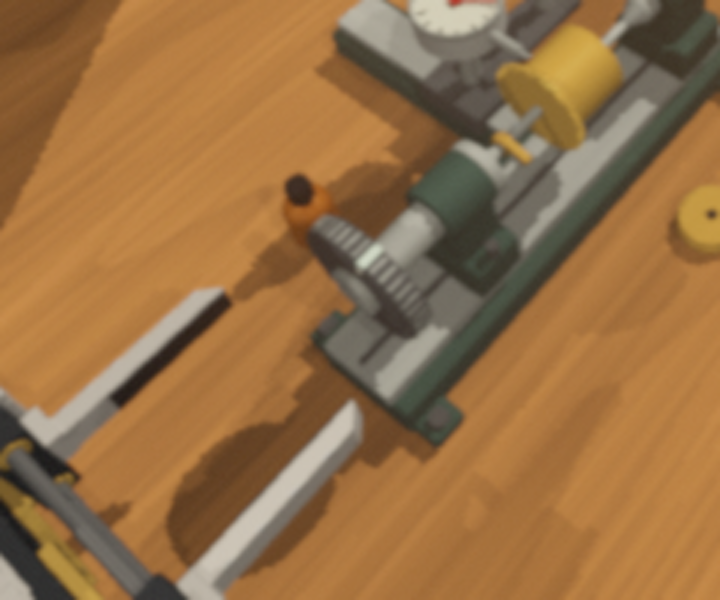

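View pics/t6.png

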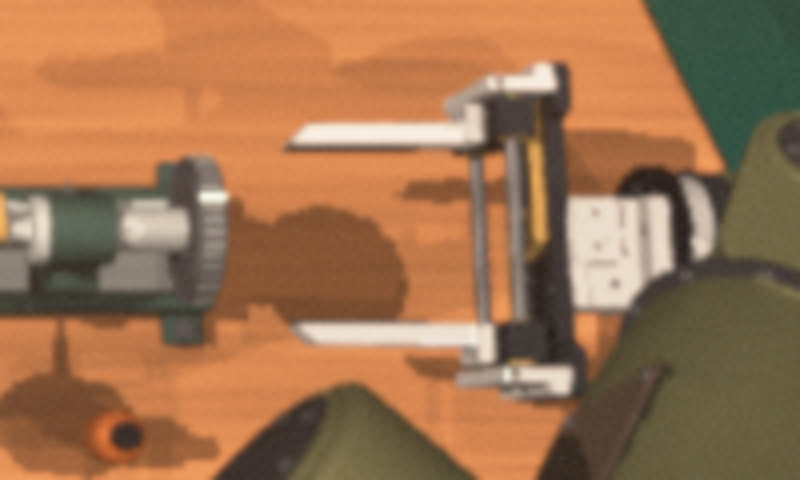

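Request:
{"method": "jog_arm", "body": {
  "moves": [
    [[0,15,0.5],[0,0,0],94],
    [[0,30,0.5],[0,0,0],94],
    [[0,45,0.5],[0,0,0],94],
    [[0,58,0.5],[0,0,0],94],
    [[0,64,0.5],[0,0,0],94]
  ]
}}

```text
time_s: 7.78
ee_pos: [0.5824, -0.1352, 0.1097]
eef_rot: [3.107, -1.565, 1.605]
force: [0.4, -0.6, 0.0]
grip_width: 0.0942
```

```bash
python3 - <<'E'
from h import *
o=ctrl.get_obs(); print(o['ee_pos'],o['qpos'],o['grip_width'],o['force'])
snap('scene','s7',(140,200,340,360),4);snap('top','t7',(380,140,580,260),4)
E
```

```text
[ 0.58238712 -0.1352468   0.10974173] [-0.66023392  1.09714161  1.12387538  1.1268151   2.07693871 -0.76892278] 0.09420246304331442 [ 3.91020894e-01 -5.68695172e-01  1.58867904e-05]
```

View pics/s7.png

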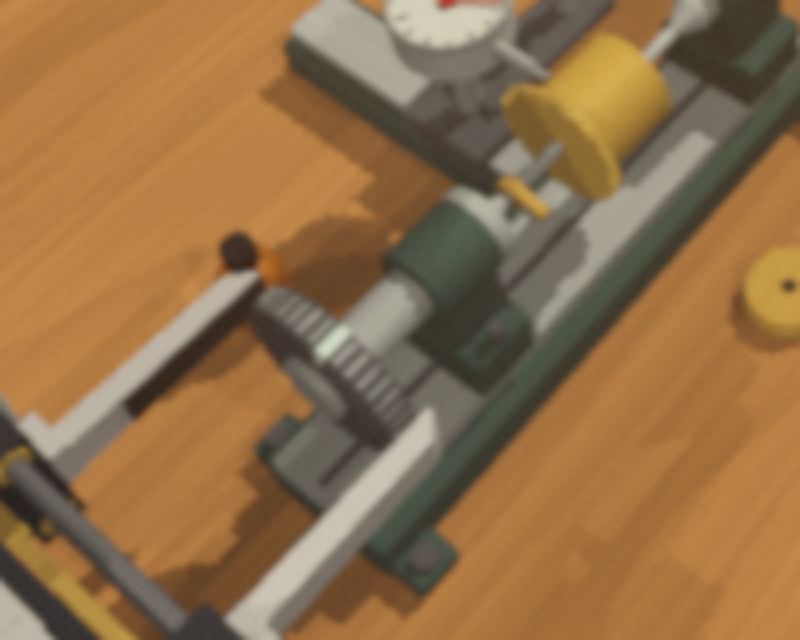

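View pics/t7.png

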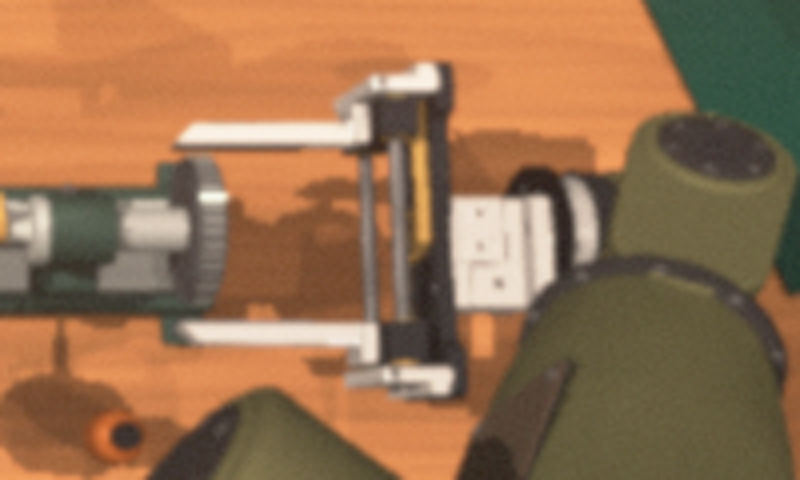

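Request:
{"method": "jog_arm", "body": {
  "moves": [
    [[0,5,0.3],[0,0,0],94],
    [[0,9,0.3],[0,0,0],94],
    [[0,9,0.3],[0,0,0],84],
    [[0,9,0.3],[0,0,0],78],
    [[0,9,0.3],[0,0,0],76]
  ],
  "squeeze": 3
}}

```text
time_s: 8.3
ee_pos: [0.5826, -0.1265, 0.1097]
eef_rot: [3.078, -1.565, 1.633]
force: [6.0, 1.3, 0.6]
grip_width: 0.0844
```

Request:
{"method": "jog_arm", "body": {
  "moves": [
    [[0,0,0],[0,0,0],76],
    [[0,0,0],[0,0,0],76],
    [[0,0,0],[0,0,0],76]
  ]
}}

```text
time_s: 8.55
ee_pos: [0.5827, -0.1265, 0.1097]
eef_rot: [3.053, -1.565, 1.658]
force: [5.0, 0.4, -0.3]
grip_width: 0.0843
```

```bash
python3 - <<'E'
from h import *
o=ctrl.get_obs(); print(o['ee_pos'],o['qpos'],o['grip_width'],o['force'],o['moment'])
snap('scene','s8',(140,200,340,360),4);c=snap('top','t8',(380,140,580,260),4)
print(dial(np.load('pics/s8.npz')['frame'],'scene',.0315),dial(c['frame'],'top',.0315))
E
```

```text
[ 0.58270716 -0.12650856  0.10966728] [-0.65041282  1.08801843  1.14339573  1.13013962  2.06443688 -0.77584274] 0.08434382439444803 [ 4.98795971  0.35741538 -0.31335525] [-0.49516707 -0.08279021 -1.06361795]
([np.float64(5.61552269445237), np.float64(5.342207314815868)], (np.float64(-0.7603202034191505), np.float64(1.331857115417524))) ([np.float64(5.5981462094268135), np.float64(5.529353069569761)], (np.float64(0.2986170134680447), np.float64(0.7370566139952641)))
```

View pics/s8.png

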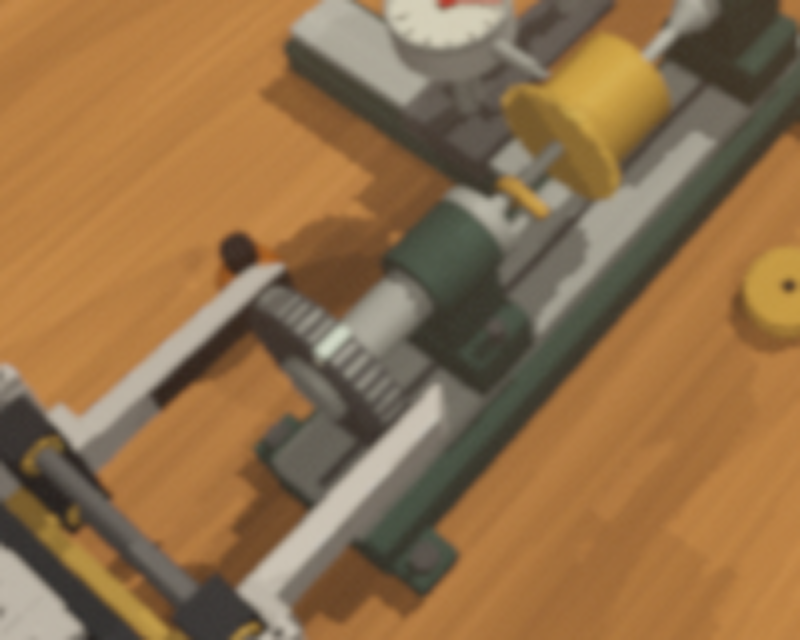

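View pics/t8.png

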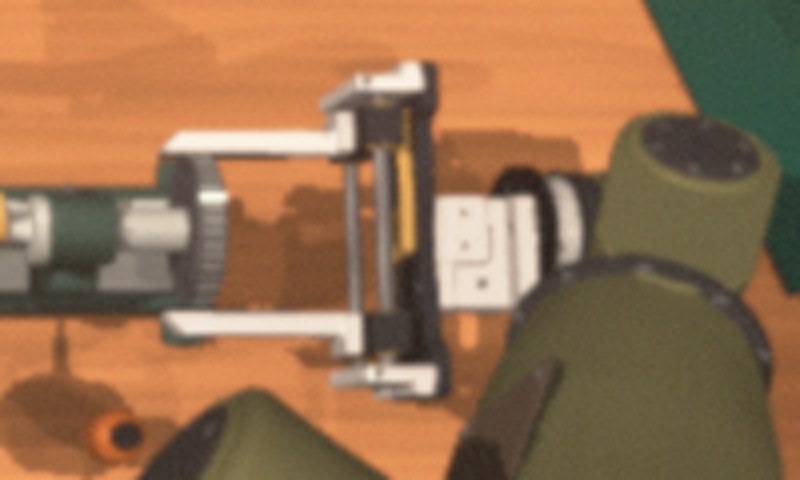

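Request:
{"method": "jog_arm", "body": {
  "moves": [
    [[1,0,0],[0,0,0],76],
    [[2,0,0],[0,0,0],76],
    [[2.2,0,0],[0,0,0],76],
    [[2.2,0,0],[0,0,0],76],
    [[2.2,0,0],[0,0,0],76]
  ]
}}

```text
time_s: 9.07
ee_pos: [0.5848, -0.1265, 0.1097]
eef_rot: [3.075, -1.565, 1.636]
force: [5.4, 0.8, -0.3]
grip_width: 0.08
```

```bash
python3 - <<'E'
from h import *
o=ctrl.get_obs(); print(o['ee_pos'],o['qpos'],o['grip_width'],o['force'],o['moment'])
E
```

```text
[ 0.58476669 -0.12652062  0.1096799 ] [-0.64862087  1.09125985  1.1365213   1.13331012  2.06491323 -0.77129556] 0.07996875862798083 [ 5.44972254  0.84766423 -0.30567112] [-0.54515746 -0.07420589 -1.03429478]
```

Request:
{"method": "jog_arm", "body": {
  "moves": [
    [[0.3,0,0],[0,0.5,0],76],
    [[0.3,0,0],[0,1.5,0],76],
    [[0.3,0,0],[0,2.5,0],76],
    [[0.3,0,0],[0,3.5,0],76],
    [[0.3,0,0],[0,4,0],76]
  ]
}}

```text
time_s: 9.48
ee_pos: [0.5847, -0.1265, 0.1098]
eef_rot: [-1.585, -1.217, 0.015]
force: [1.2, 2.2, 0.6]
grip_width: 0.0799
```

```bash
cat >> h.py <<'E'
def rd(tag):
    o=ctrl.get_obs(); R=Ro.from_euler('xyz',o['eef_rot']).as_matrix()
    c1=eyes.camera('scene');c2=eyes.camera('top')
    a=dial(c1['frame'],'scene',.0315)[0][0];b=dial(c2['frame'],'top',.0315)[0][0]
    # tool turn about +y: tool y axis started at +x ; rot +t about y: x->(cos,0,-sin)
    t=np.degrees(np.arctan2(-R[2,1],R[0,1]))
    print(f"turn {t:.2f} dial {a:.2f} {b:.2f}",o['ee_pos'].round(4),o['force'].round(1),o['grip_width'].round(4),'J6',o['qpos'][5].round(3),o['time_s'])
    with open('log.txt','a') as f: f.write(f"{t} {a} {b}\n")
    for n,c in(('scene',c1),('top',c2)):
        np.savez(f'pics/{n}_{tag}.npz',frame=c['frame'])
        im=c['frame'][:,:,::-1]; im=im[200:360,140:340] if n=='scene' else im[140:260,380:580]
        cv2.imwrite(f'pics/{n}_{tag}.png',cv2.resize(im,None,fx=3,fy=3,interpolation=cv2.INTER_CUBIC))
E
python3 -c "
from h import *
rd('r1')"
```

```text
Traceback (most recent call last):
  File "h.py", line 68, in rd
    print(f"turn {t:.2f} dial {a:.2f} {b:.2f}",o['ee_pos'].round(4),o['force'].round(1),o['grip_width'].round(4),'J6',o['qpos'][5].round(3),o['time_s'])
                                                                                        ^^^^^^^^^^^^^^^^^^^^^
AttributeError: 'float' object has no attribute 'round'
```

```bash
sed -i "s/o\['grip_width'\].round(4)/round(o['grip_width'],4)/" h.py
python3 -c "
from h import *
rd('r1')"
```

```text
turn 20.05 dial 5.17 5.17 [ 0.5847 -0.1265  0.1097] [ 2.4 -0.9 -0.5] 0.0799 J6 -0.42 9.5833
```

View pics/scene_r1.png

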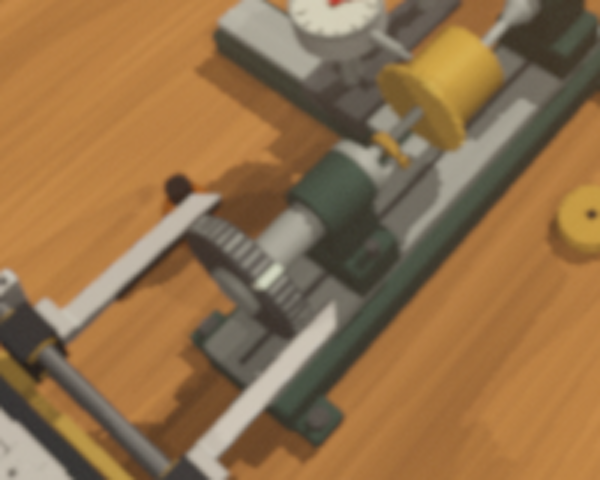

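Request:
{"method": "jog_arm", "body": {
  "moves": [
    [[0,0,0],[0,-1,0],76],
    [[0,0,0],[0,-2.2,0],76],
    [[0,0,0],[0,-3.5,0],76],
    [[0,0,0],[0,-4.8,0],76],
    [[0,0,0],[0,-6,0],76]
  ]
}}

```text
time_s: 10.1
ee_pos: [0.585, -0.1265, 0.1095]
eef_rot: [1.602, -1.389, 3.109]
force: [5.2, -0.5, -1.0]
grip_width: 0.0803
```

```bash
python3 -c "
from h import *
rd('r2')"
```

```text
turn -10.43 dial 5.87 5.92 [ 0.585  -0.1265  0.1095] [ 5.2 -0.5 -1. ] 0.0803 J6 -0.953 10.1
```

Request:
{"method": "jog_arm", "body": {
  "moves": [
    [[0,0,0],[0,-1,0],76],
    [[0,0,0],[0,-2.2,0],76],
    [[0,0,0],[0,-3.5,0],76],
    [[0,0,0],[0,-4.8,0],76],
    [[0,0,0],[0,-6,0],76]
  ]
}}

```text
time_s: 10.62
ee_pos: [0.585, -0.1265, 0.1099]
eef_rot: [1.577, -0.867, 3.132]
force: [5.8, -1.7, 0.5]
grip_width: 0.08
```

```bash
python3 -c "
from h import *
rd('r3')"
```

```text
turn -40.33 dial 6.85 6.88 [ 0.585  -0.1265  0.1099] [ 5.8 -1.7  0.5] 0.08 J6 -1.475 10.6167
```

Request:
{"method": "jog_arm", "body": {
  "moves": [
    [[0,0,0],[0,-1,0],76],
    [[0,0,0],[0,-2,0],76],
    [[0,0,0],[0,-3,0],76],
    [[0,0,0],[0,-4,0],76],
    [[0,0,0],[0,-5,0],76]
  ]
}}

```text
time_s: 11.13
ee_pos: [0.5849, -0.1266, 0.1101]
eef_rot: [1.573, -0.434, 3.135]
force: [5.1, -1.0, 2.0]
grip_width: 0.0796
```

```bash
python3 -c "
from h import *
rd('r4')"
```

```text
turn -65.13 dial 7.73 7.79 [ 0.5849 -0.1266  0.1101] [ 5.1 -1.   2. ] 0.0796 J6 -1.907 11.1333
```

Request:
{"method": "jog_arm", "body": {
  "moves": [
    [[0,0,0],[0,0,0],93],
    [[0,0,0],[0,0,0],93],
    [[0,0,0],[0,0,0],93],
    [[0,0,0],[0,0,0],93]
  ]
}}

```text
time_s: 11.57
ee_pos: [0.5846, -0.1263, 0.1095]
eef_rot: [1.573, -0.439, 3.136]
force: [1.0, 0.2, 0.5]
grip_width: 0.0929
```

```bash
python3 -c "
from h import *
rd('r5')"
```

```text
turn -64.87 dial 7.75 7.76 [ 0.5846 -0.1263  0.1095] [1.  0.2 0.5] 0.0929 J6 -1.904 11.5667
```

View pics/scene_r5.png

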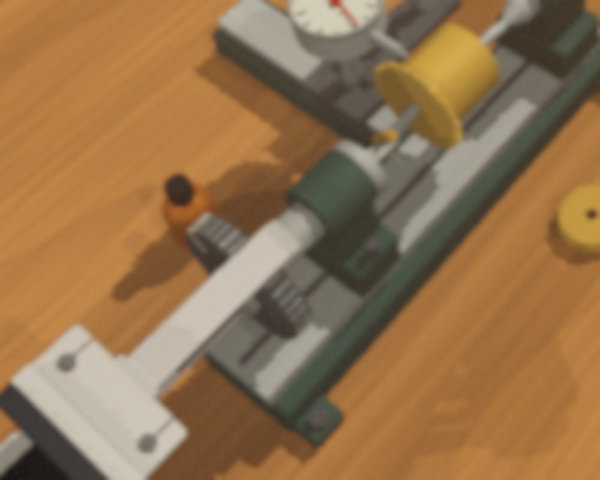

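View pics/top_r5.png

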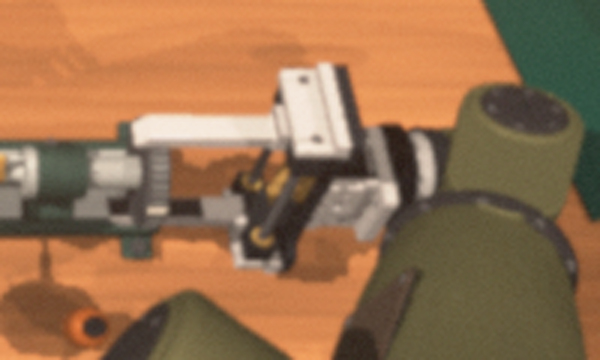

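Request:
{"method": "jog_arm", "body": {
  "moves": [
    [[0.3,0,0.5],[0,1.4,0],94],
    [[0.3,0,0.5],[0,2.8,0],94],
    [[0.3,0,0.5],[0,4.2,0],94],
    [[0.3,0,0.5],[0,5.6,0],94],
    [[0.3,0,0.5],[0,7,0],94]
  ]
}}

```text
time_s: 12.08
ee_pos: [0.585, -0.1263, 0.1101]
eef_rot: [1.58, -1.054, 3.131]
force: [0.1, -0.4, -0.1]
grip_width: 0.0939
```

Request:
{"method": "jog_arm", "body": {
  "moves": [
    [[0,0,0],[0,1.4,0],94],
    [[0,0,0],[0,2.8,0],94],
    [[0,0,0],[0,4.2,0],94],
    [[0,0,0],[0,5.6,0],94],
    [[0,0,0],[0,7,0],94]
  ]
}}

```text
time_s: 12.5
ee_pos: [0.5849, -0.1263, 0.1101]
eef_rot: [-1.626, -1.476, 0.056]
force: [0.7, 0.9, -0.6]
grip_width: 0.0942
```

Request:
{"method": "jog_arm", "body": {
  "moves": [
    [[0,0,0],[0,1.4,0],94],
    [[0,0,0],[0,2.8,0],94],
    [[0,0,0],[0,4.2,0],94],
    [[0,0,0],[0,5.6,0],94],
    [[0,0,0],[0,7,0],94]
  ]
}}

```text
time_s: 12.92
ee_pos: [0.585, -0.1263, 0.1101]
eef_rot: [-1.577, -0.866, 0.008]
force: [-0.4, 0.8, 0.4]
grip_width: 0.0941
```

Request:
{"method": "jog_arm", "body": {
  "moves": [
    [[0,0,0],[0,1.4,0],94],
    [[0,0,0],[0,2.8,0],94],
    [[0,0,0],[0,4.2,0],94],
    [[0,0,0],[0,5.6,0],94],
    [[0,0,0],[0,7,0],94]
  ]
}}

```text
time_s: 13.33
ee_pos: [0.585, -0.1263, 0.1101]
eef_rot: [-1.572, -0.255, 0.006]
force: [0.4, -0.0, 0.6]
grip_width: 0.0939
```

Request:
{"method": "jog_arm", "body": {
  "moves": [
    [[0,0,0],[0,1.4,0],94],
    [[0,0,0],[0,2.8,0],94],
    [[0,0,0],[0,4.2,0],94],
    [[0,0,0],[0,5.6,0],94],
    [[0,0,0],[0,6,0],94]
  ]
}}

```text
time_s: 13.75
ee_pos: [0.585, -0.1263, 0.1101]
eef_rot: [-1.569, 0.27, 0.006]
force: [1.3, -1.6, -0.1]
grip_width: 0.094
```

```bash
python3 -c "
from h import *
rd('r6')"
```

```text
turn 105.49 dial 7.75 7.77 [ 0.585  -0.1263  0.1101] [ 1.3 -1.6 -0.1] 0.094 J6 1.073 13.75
```

View pics/top_r6.png

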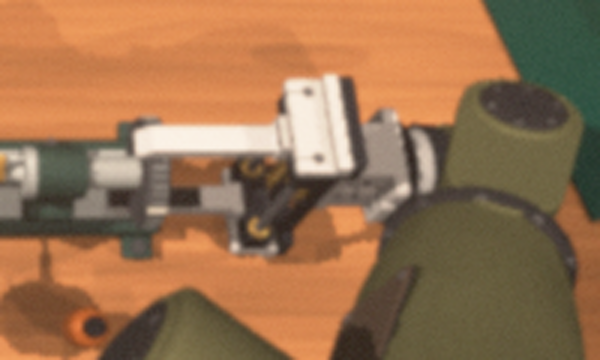

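Request:
{"method": "jog_arm", "body": {
  "moves": [
    [[0,0,0],[0,0,0],84],
    [[0,0,0],[0,0,0],78],
    [[0,0,0],[0,0,0],76],
    [[0,0,0],[0,0,0],76],
    [[0,0,0],[0,0,0],76]
  ],
  "squeeze": 3
}}

```text
time_s: 14.27
ee_pos: [0.585, -0.1264, 0.1101]
eef_rot: [-1.569, 0.262, 0.005]
force: [0.5, -0.1, -1.7]
grip_width: 0.0798
```

```bash
python3 -c "
from h import *
rd('r7')"
```

```text
turn 105.00 dial 7.75 7.76 [ 0.585  -0.1264  0.1101] [ 0.5 -0.1 -1.7] 0.0798 J6 1.064 14.2667
```

Centred, with low forces. I'll keep turning the same way.

Request:
{"method": "jog_arm", "body": {
  "moves": [
    [[0,0,0],[0,-1,0],76],
    [[0,0,0],[0,-2.2,0],76],
    [[0,0,0],[0,-3.5,0],76],
    [[0,0,0],[0,-4.8,0],76],
    [[0,0,0],[0,-6,0],76]
  ]
}}

```text
time_s: 14.78
ee_pos: [0.5849, -0.1263, 0.1101]
eef_rot: [-1.572, -0.267, 0.006]
force: [0.2, 0.4, -0.2]
grip_width: 0.0798
```

```bash
python3 -c "
from h import *
rd('r8')"
```

```text
turn 74.69 dial 8.53 8.52 [ 0.5849 -0.1263  0.1101] [ 0.2  0.4 -0.2] 0.0798 J6 0.535 14.7833
```

Request:
{"method": "jog_arm", "body": {
  "moves": [
    [[0,0,0],[0,-1,0],76],
    [[0,0,0],[0,-2,0],76],
    [[0,0,0],[0,-3,0],76],
    [[0,0,0],[0,-4,0],76],
    [[0,0,0],[0,-5,0],76]
  ]
}}

```text
time_s: 15.3
ee_pos: [0.585, -0.1263, 0.1102]
eef_rot: [-1.575, -0.698, 0.007]
force: [-0.9, 0.3, -0.3]
grip_width: 0.0798
```

```bash
python3 -c "
from h import *
rd('r9')"
```

```text
turn 50.02 dial 8.80 8.80 [ 0.585  -0.1263  0.1102] [-0.9  0.3 -0.3] 0.0798 J6 0.104 15.3
```

Request:
{"method": "jog_arm", "body": {
  "moves": [
    [[0,0,0],[0,-1,0],76],
    [[0,0,0],[0,-2,0],76],
    [[0,0,0],[0,-3,0],76],
    [[0,0,0],[0,-4,0],76],
    [[0,0,0],[0,-5,0],76]
  ]
}}

```text
time_s: 15.82
ee_pos: [0.5849, -0.1263, 0.1102]
eef_rot: [-1.582, -1.132, 0.012]
force: [-1.8, -0.3, -0.8]
grip_width: 0.0798
```

```bash
python3 -c "
from h import *
rd('r10')"; cat log.txt
```

```text
turn 25.13 dial 8.72 8.66 [ 0.5849 -0.1263  0.1102] [-1.8 -0.3 -0.8] 0.0798 J6 -0.331 15.8167
20.051449980996843 5.169478743632023 5.171076455988694
-10.428262235753332 5.866833561525026 5.916810489230466
-40.33474269342308 6.849961231809769 6.880307623556402
-65.12933502720072 7.730784693115089 7.78593130753323
-64.86629474039576 7.749436706140441 7.755768836291745
105.48798792298702 7.747132696272472 7.766847149179094
104.99826645434486 7.748644728626776 7.756388685088517
74.69279929272828 8.529150116887351 8.522380098926066
50.023461558973324 8.801821430691412 8.797877402252219
25.13221025626197 8.723448564223725 8.664382459229074
```

Request:
{"method": "jog_arm", "body": {
  "moves": [
    [[0,0,0],[0,-1,0],76],
    [[0,0,0],[0,-2,0],76],
    [[0,0,0],[0,-3,0],76],
    [[0,0,0],[0,-4,0],76],
    [[0,0,0],[0,-5,0],76]
  ]
}}

```text
time_s: 16.33
ee_pos: [0.5849, -0.1264, 0.1103]
eef_rot: [-2.529, -1.565, 0.958]
force: [-1.7, 1.0, 0.5]
grip_width: 0.0799
```

```bash
python3 -c "
from h import *
rd('r11')"
```

```text
turn 0.20 dial 8.22 8.20 [ 0.5849 -0.1264  0.1103] [-1.7  1.   0.5] 0.0799 J6 -0.766 16.3333
```

Request:
{"method": "jog_arm", "body": {
  "moves": [
    [[0,0,0],[0,-1,0],76],
    [[0,0,0],[0,-2.2,0],76],
    [[0,0,0],[0,-3.5,0],76],
    [[0,0,0],[0,-4.8,0],76],
    [[0,0,0],[0,-6,0],76]
  ]
}}

```text
time_s: 16.85
ee_pos: [0.5848, -0.1264, 0.1102]
eef_rot: [1.58, -1.05, 3.132]
force: [-2.8, 0.0, 1.0]
grip_width: 0.0797
```

```bash
python3 -c "
from h import *
rd('r12')"
```

```text
turn -29.83 dial 7.31 7.32 [ 0.5848 -0.1264  0.1102] [-2.8  0.   1. ] 0.0797 J6 -1.291 16.85
```

Request:
{"method": "jog_arm", "body": {
  "moves": [
    [[0,0,0],[0,-1,0],76],
    [[0,0,0],[0,-2.2,0],76],
    [[0,0,0],[0,-3.5,0],76],
    [[0,0,0],[0,-4.8,0],76],
    [[0,0,0],[0,-6,0],76]
  ]
}}

```text
time_s: 17.37
ee_pos: [0.5849, -0.1264, 0.1101]
eef_rot: [1.574, -0.528, 3.136]
force: [-3.0, -0.1, -1.7]
grip_width: 0.08
```

```bash
python3 -c "
from h import *
rd('r13')
L=np.loadtxt('log.txt'); t=L[:,0].copy(); 
t[:5]+=170.0
d=L[:,1:].mean(1)
from scipy.optimize import least_squares
f=lambda p,t: p[0]+p[1]*np.cos(np.radians(t-p[2]))+p[3]*np.sin(np.radians(t-p[2]))**2
for m in (np.arange(len(t))>=6, np.ones(len(t),bool)):
  for free in (0,1):
    g=lambda p: f([*p[:3],p[3]*free],t[m])-d[m]
    r=least_squares(g,[6.5,2,43,0]); print(r.x,r.fun.round(3))
"
```

```text
turn -59.75 dial 6.29 6.28 [ 0.5849 -0.1264  0.1101] [-3.  -0.1 -1.7] 0.08 J6 -1.813 17.3667
[ 6.76769641  2.03266197 44.28305738  0.        ] [ 0.009 -0.005 -0.01  -0.006  0.015  0.006 -0.01 ]
[ 6.82416188  1.98513202 44.37028511 -0.05703156] [ 0.002 -0.003 -0.001 -0.002  0.008 -0.006  0.001]
[ 6.77701268  2.0113688  44.10843631  0.        ] [-0.06   0.02   0.068  0.001 -0.001 -0.017  0.003 -0.017 -0.022 -0.015
  0.014  0.015  0.01 ]
[ 6.82743929  1.99229555 44.17586739 -0.07359454] [-0.015  0.021  0.046 -0.012 -0.014 -0.03  -0.01  -0.001  0.009  0.009
  0.013 -0.01  -0.006]
```

Request:
{"method": "jog_arm", "body": {
  "moves": [
    [[0,0,0],[0,1,0],76],
    [[0,0,0],[0,2.3,0],76],
    [[0,0,0],[0,3.6,0],76],
    [[0,0,0],[0,4.9,0],76],
    [[0,0,0],[0,6.2,0],76]
  ]
}}

```text
time_s: 17.88
ee_pos: [0.585, -0.1264, 0.11]
eef_rot: [1.581, -1.081, 3.13]
force: [-2.8, 0.8, -2.6]
grip_width: 0.0803
```

Request:
{"method": "jog_arm", "body": {
  "moves": [
    [[0,0,0],[0,1.3,0],76],
    [[0,0,0],[0,2.6,0],76],
    [[0,0,0],[0,3.9,0],76],
    [[0,0,0],[0,5.2,0],76],
    [[0,0,0],[0,6.4,0],76]
  ]
}}

```text
time_s: 18.3
ee_pos: [0.5849, -0.1264, 0.11]
eef_rot: [-1.649, -1.502, 0.078]
force: [-3.1, 0.6, -2.6]
grip_width: 0.0798
```

Request:
{"method": "jog_arm", "body": {
  "moves": [
    [[0,0,0],[0,1.3,0],76],
    [[0,0,0],[0,2.6,0],76],
    [[0,0,0],[0,3.9,0],76],
    [[0,0,0],[0,5.2,0],76],
    [[0,0,0],[0,6.2,0],76]
  ]
}}

```text
time_s: 18.72
ee_pos: [0.5848, -0.1264, 0.11]
eef_rot: [-1.578, -0.96, 0.009]
force: [-3.3, -0.0, -1.4]
grip_width: 0.0796
```

Request:
{"method": "jog_arm", "body": {
  "moves": [
    [[0,0,0],[0,1,0],76],
    [[0,0,0],[0,2,0],76],
    [[0,0,0],[0,2,0],76],
    [[0,0,0],[0,2,0],76]
  ]
}}

```text
time_s: 19.05
ee_pos: [0.585, -0.1264, 0.1102]
eef_rot: [-1.576, -0.799, 0.008]
force: [-2.5, 0.4, -0.1]
grip_width: 0.0797
```

```bash
python3 -c "
from h import *
rd('r14')"
```

```text
turn 44.21 dial 8.81 8.79 [ 0.585  -0.1264  0.1102] [-2.5  0.4 -0.1] 0.0797 J6 0.003 19.05
```

Request:
{"method": "jog_arm", "body": {
  "moves": [
    [[0,0,0],[0,0,0],82],
    [[0,0,0],[0,0,0],94],
    [[0,0,0],[0,0,0],94],
    [[0,0,0],[0,0,0],94],
    [[0,0,0],[0,0,0],94]
  ]
}}

```text
time_s: 19.57
ee_pos: [0.5851, -0.1264, 0.1102]
eef_rot: [-1.576, -0.803, 0.008]
force: [-0.3, 0.3, 0.3]
grip_width: 0.0939
```

Request:
{"method": "jog_arm", "body": {
  "moves": [
    [[0,-8,0],[0,0,0],94],
    [[0,-25,0],[0,0,0],94],
    [[0,-45,0],[0,0,0],94],
    [[0,-65,0],[0,0,0],94],
    [[0,-80,0],[0,0,0],94]
  ]
}}

```text
time_s: 19.98
ee_pos: [0.5847, -0.2083, 0.1103]
eef_rot: [-1.577, -0.803, 0.007]
force: [-0.3, -1.0, -0.0]
grip_width: 0.0939
```

```bash
python3 -c "
from h import *
rd('r15')
snap('scene','s9');snap('top','t9')"
```

```text
turn 44.00 dial 8.81 8.80 [ 0.5847 -0.2083  0.1103] [-0.3 -1.  -0. ] 0.0939 J6 0.08 19.9833
```

View pics/s9.png

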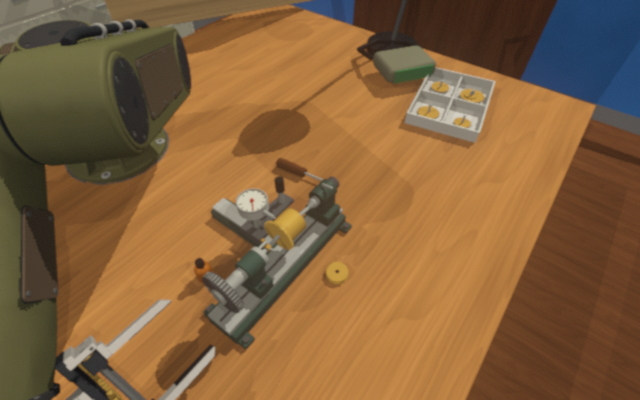

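View pics/t9.png

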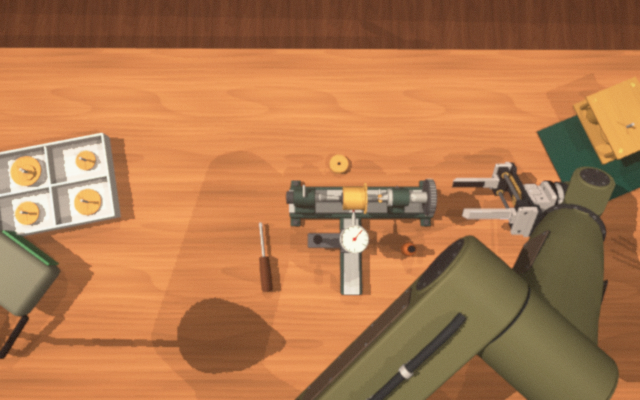

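The gripper is clear of the handwheel, and the dial at (252,203) in the scene view reads 8.8 mm. The oil bottle (409,249), pulley (339,164) and screwdriver (265,258) are where they were at the start. Handing in.

```bash
python3 -c "
from h import *
a=np.load('pics/top0.npz')['frame'].astype(int);b=np.load('pics/t9.npz')['frame'].astype(int)
for n,(x,y) in dict(pulley=(339,164),driver=(265,258)).items(): print(n,abs(a-b)[y-35:y+35,x-12:x+12].mean())
print(ctrl.hand_in())"
```

```text
pulley 8.708928571428572
driver 7.175595238095238
the job is handed in; nothing more can be done
None
```

I found the barrel's high side and left it standing against the plunger at the highest reading, about 8.80 mm, with everything let go. The job is handed in.

- **Gauge:** I slid it in by its knob until the plunger read about 5.6 mm of 12, then let the knob go.
- **Finding the high side:** I turned the barrel by the handwheel with a 3 N grip, re-gripping once. The readings went from about 5.2 mm up to 8.8 mm and back down to 6.3 mm. A sine fit put the high side at a tool turn of 44.3° (mean about 6.8 mm, run-out about ±2.0 mm), with residuals of about 0.015 mm in the second grip. I turned back to 44.2°.
- **Turn covered:** this was about 250° of the barrel, not a full turn, so the low side comes from the fit and was not seen directly.
- **Last checks:** after I let go and backed off, the two cameras read 8.81 and 8.80 mm, unchanged. Wrist force never read above about 6 N after any move, and the plunger stayed well short of its 12 mm stop.
- **Loose things:** the bottle, pulley and screwdriver look in the same places by eye. An image comparison around the pulley and screwdriver gave small differences (about 7 to 9 of 255 grey levels). I put these down to noise and changed shadows but did not check further. I did not run that comparison on the bottle.
- **Disagreements:** the two grips disagreed by up to 0.07 mm in the fit, so the handwheel may have slipped a degree or two in the first. That grip also started 2 mm off centre and pushed on the handwheel with about 5 N until I corrected it.

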